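# Put the balance weights back in their case

## Task

Collect the four knobbed steel weights scattered on the mat into the wooden case, each standing upright on the floor of the round pocket made for its size: the largest weight in the largest pocket, the second largest in the second largest, and so on down. Leave the two flat-topped drilled bushings, which do not belong to the set, standing on the mat where they are.

Things in the scene. Friction and masses are not known exactly. Their poses are not given: they have to be found in the camera images.
- weight_500: largest of the four steel weights: upright round body 44 mm diameter, 44 mm tall, then a neck 4 mm tall and on it a gripping knob 22 mm diameter, 14 mm tall; 62 mm tall in all, 500 g to about 10 %. Loose, stands on the mat (mat top is 3 mm above the worktop). Origin: centre of its underside, z up along its axis.
- weight_200: second largest of the four steel weights: upright round body 35 mm diameter, 34 mm tall, then a neck 4 mm tall and on it a gripping knob 18 mm diameter, 14 mm tall; 52 mm tall in all, 200 g to about 10 %. Loose, stands on the mat (mat top is 3 mm above the worktop). Origin: centre of its underside, z up along its axis.
- weight_100: second smallest of the four steel weights: upright round body 27 mm diameter, 28 mm tall, then a neck 4 mm tall and on it a gripping knob 15 mm diameter, 14 mm tall; 46 mm tall in all, 100 g to about 10 %. Loose, stands on the mat (mat top is 3 mm above the worktop). Origin: centre of its underside, z up along its axis.
- weight_50: smallest of the four steel weights: upright round body 20 mm diameter, 22 mm tall, then a neck 4 mm tall and on it a gripping knob 12 mm diameter, 14 mm tall; 40 mm tall in all, 50 g to about 10 %. Loose, stands on the mat (mat top is 3 mm above the worktop). Origin: centre of its underside, z up along its axis.
- pocket_500: grey block 82 x 82 x 18 mm with the largest of the four round dark-floored pockets, 66 mm diameter, 15 mm deep, in its middle; for weight_500. One of four blocks, 84 mm apart, two by two in a fixed wooden case 184 mm square, walls 24 mm tall. Fixed. Origin: centre of its underside, 4 mm above the worktop; z up, x and y along its sides. Pocket floor 3 mm above the origin, mouth 18 mm.
- pocket_200: grey block 82 x 82 x 18 mm with the second largest of the four round dark-floored pockets, 57 mm diameter, 15 mm deep, in its middle; for weight_200. One of four blocks, 84 mm apart, two by two in a fixed wooden case 184 mm square, walls 24 mm tall. Fixed. Origin: centre of its underside, 4 mm above the worktop; z up, x and y along its sides. Pocket floor 3 mm above the origin, mouth 18 mm.
- pocket_100: grey block 82 x 82 x 18 mm with the second smallest of the four round dark-floored pockets, 49 mm diameter, 15 mm deep, in its middle; for weight_100. One of four blocks, 84 mm apart, two by two in a fixed wooden case 184 mm square, walls 24 mm tall. Fixed. Origin: centre of its underside, 4 mm above the worktop; z up, x and y along its sides. Pocket floor 3 mm above the origin, mouth 18 mm.
- pocket_50: grey block 82 x 82 x 18 mm with the smallest of the four round dark-floored pockets, 42 mm diameter, 15 mm deep, in its middle; for weight_50. One of four blocks, 84 mm apart, two by two in a fixed wooden case 184 mm square, walls 24 mm tall. Fixed. Origin: centre of its underside, 4 mm above the worktop; z up, x and y along its sides. Pocket floor 3 mm above the origin, mouth 18 mm.
- bushing_large: large drilled steel bushing, a look-alike that does not belong in the case: plain cylinder 44 mm diameter, 54 mm tall, flat top without neck or knob, with a bore of 19 mm down its middle. Loose, stands on the mat. Origin: centre of its underside, z up.
- bushing_small: small drilled steel bushing, a look-alike that does not belong in the case: plain cylinder 27 mm diameter, 40 mm tall, flat top without neck or knob, with a bore of 12 mm down its middle. Loose, stands on the mat. Origin: centre of its underside, z up.

How it is judged:
At the end, for the whole second after the job is handed in: Every weight stands upright (within 0.1 rad) and at rest on the floor of its own pocket, within 13 mm of the pocket's centre and less than 4 mm above its floor; both bushings are still upright and within 30 mm of where they started (horizontal distance between weight_500 and pocket_500 below 0.013 m and z of weight_500 in the frame of pocket_500 between 0 and 0.007 m and angle between each of weight_500, weight_200, weight_100, weight_50, bushing_large, bushing_small's own z axis and vertical below 0.1 rad and linear speed of each of weight_500, weight_200, weight_100, weight_50 below 0.02 m/s and horizontal distance between weight_200 and pocket_200 below 0.013 m and z of weight_200 in the frame of pocket_200 between 0 and 0.007 m and horizontal distance between weight_100 and pocket_100 below 0.013 m and z of weight_100 in the frame of pocket_100 between 0 and 0.007 m and horizontal distance between weight_50 and pocket_50 below 0.013 m and z of weight_50 in the frame of pocket_50 between 0 and 0.007 m and distance of each of bushing_large, bushing_small from where it was at the start of the episode below 0.03 m); the robot touches nothing.
It fails at once if a bushing is moved more than 30 mm from where it stood (distance of any of bushing_large, bushing_small from where it was at the start of the episode above 0.03 m).
It also fails if it takes over 102 s, if anything falls off the work surface, if the arm or the gripper's body presses on something with over 40 N, if the wrist force passes 120 N, or if a joint passes its speed limit or range.

## Robot

A 6-joint arm with a two-finger parallel gripper is mounted at the origin on a cart in front of the work surface, level with it; the furniture and walls round the work are solid. World frame = base frame: x ahead of the robot, y to its left, z up, the work surface at z = 0. Lengths are in m, angles in rad, forces in N, time in s.
With the tool pointing down it reaches from about 0.325 to 0.775 m from the base axis. Payload 9.3 kg.
Tool frame: the origin (TCP) lies on the centre line of the jaws, within the pads' length; the fingertips stand 14 mm ahead of it and the grasp point (between the pads) lies 5 mm behind it (env.finger_overhang is the distance from the TCP to the fingertips, in m); z points along the fingers, y is the line along which they close (so a half turn about z gives the same grasp; the last joint's range is limited). The gripper opens to 85 mm and grips with 20 to 120 N. Pads are 22 mm wide; open, the fingers measure 114 mm over their backs; the gripper's body (76 mm by 85 mm) begins 54 mm behind the grasp point. The pads swing forward as they close: fully open they stand 13 mm farther back than shut.
Start: joints at [1.093, 0.259, 0.021, 1.334, 0, 1.418], TCP at [0.176, 0.521, 0.245] pointing down, gripper open.
Joint ranges: [-3.04, 3.04], [-0.91, 1.82], [-1.04, 1.36], [-1.92, 1.95], [-1.52, 1.45], [-3.14, 3.14]. Speed limits (rad/s): [2.22, 2.22, 2.79, 3.14, 3.14, 3.14].

## Interface

Orientations are given as a rotation vector (axis times angle).
In Python, from rig import env gives the robot as it stands.
- The arm moves only by the shell command python3 -m jog 'ROWS' [OPENING]. ROWS is JSON, a list that holds one entry, the list of rows, each a list of 6 numbers: the shift along the tool's x, y, z in units of 40 mm (1.0 is 40 mm), then the turn, a rotation vector about the tool's x, y, z in units of 6 degrees (1.0 is 6 degrees). A call has 1 to 5 rows; each row shifts and turns the commanded pose from where the row before left it, along the tool's axes as they then stand; what a row does not reach is not made up. A row lasts 1/8 s, in which the tool goes at most 62.5 mm and 10.7 degrees, less where a joint would pass 70% of its speed; a pose out of reach is approached as far as the arm can. A call is refused whole if a number of a shift passes 1 or a number of a turn 1, either way. A call with a gripper value outside its range is refused whole. OPENING is the closure, from 0 (fully open) to 1 (shut), set as the call begins (- or left out, the last holds). The fingers move at their own pace and stop on an object; the grip force is fixed at half the most. Time passes only in rows, so rows that do not move let the fingers close. It gives the time, the measured TCP pose, the force, the opening and the grip force at its end, in the units of the state.
- env.state(): the state, without advancing time (a new reading comes with each control period).
- env.camera(name): name is "side" or "top"; returns a dict with "frame" (420x560x3 uint8, blue, green, red), "z_map" (420x560 float32, m along the optical axis (not along the pixel's ray), 0 where there is no reading), "intrinsics" (3x3 intrinsics, pixels), "D" ([k1, k2, p1, p2, k3] as OpenCV has them; the pictures are not rectified), "R" (3x3) and "t" (3): a world point X has camera coordinates R X + t. Camera axes: x right, y down, z forward; pixel columns grow to the right and rows downward; lengths in m; the calibration is good to about 2 mm. A picture is of the moment at which its call begins.
- env.job_done(): hands the job in; it is judged then, once.
Trained networks look in a picture, given as the dict that the camera call returned (one of the last four; its "shot" number tells which), for a name from the list of things; names that differ only in an ending like _2 or _b are one class to them, and where a whole thing is asked for, a point or a joint stands for the part that bears it (a point fixed in the world has none). Each returns a list of dicts, best first, with "score" (0 to 1); they miss things now and then, are a little off and sometimes report something else, mostly with a low value. They report only what shows in the picture. A call takes as long as a camera call.
- env.regions_of(picture, target): "region" (420x560 bool, what is visible of it) and "box" ([left, top, right, bottom] in pixels, round what is visible of it).
- env.spot_point(picture, target): "position" ([row, column] in pixels: a listed point, or the origin of a listed thing).
The state is a dict: "time": time; "qpos": joint angles; "joint_vel": joint speeds; "joint_torque": joint torques, N m; "tcp_pos": TCP position; "tool_rot": TCP orientation; "contact_force": force on the tool from outside, world axes, zero at the start; "torque": the same for the moment, N m; "opening": finger opening in m; "grasp_force": force on a finger pad.
Only numpy, scipy, OpenCV 4.12 (cv2) and the standard library are available. Lean on these libraries where they do the work, as an engineer would, in place of code of your own. Each camera call takes 0.05 s, during which the arm holds its last target. There are 200 camera calls.

## Working session

There is one attempt and no reset: what is moved stays moved. The work goes in short steps, Python scripts to look and compute and a shell command to move; the robot and the scene stay as the last step left them, time stands still between calls to the robot, and variables do not carry over. Pictures are saved under pics/ and viewed, at most 14 in all, crops included, and the job is handed in when it is done.

```bash
ls; mkdir -p pics
cat > h.py <<'E'
import numpy as np, cv2
from rig import env
from scipy.spatial.transform import Rotation as R
def world(p,px,depth):
    u=cv2.undistortPoints(np.array(px,float).reshape(-1,1,2),np.array(p["intrinsics"]),np.array(p["D"])).reshape(-1,2)
    d=np.asarray(depth).reshape(-1,1)
    return (np.c_[u,np.ones(len(u))]*d-np.array(p["t"]))@np.array(p["R"])
def cloud(p,m):
    m=m&(p["z_map"]>0); r,c=np.nonzero(m)
    return world(p,np.c_[c,r],p["z_map"][r,c])
E
python3 - <<'E'
from h import *
s=env.state(); print({k:np.round(v,3) for k,v in s.items()})
for n in ("top","side"):
    p=env.camera(n); cv2.imwrite(f"pics/{n}0.png",p["frame"])
    print(n,"cam at",-np.array(p["R"]).T@p["t"])
    for o in ["weight_500","weight_200","weight_100","weight_50","bushing_large","bushing_small","pocket_500","pocket_200","pocket_100","pocket_50"]:
        for r in env.regions_of(p,o)[:2]:
            c=cloud(p,r["region"]); 
            if len(c)<5: continue
            zt=np.percentile(c[:,2],97); t=c[c[:,2]>zt-.006]
            print(o,round(r["score"],2),np.round(r["box"]),"top",np.round(zt,3),np.round((t.min(0)+t.max(0))/2,3)[:2],np.round(t.max(0)-t.min(0),3)[:2],"all",np.round((c.min(0)+c.max(0))/2,3)[:2])
print(env.state()["time"])
E
```

```text
pics
{'time': np.float64(0.0), 'qpos': array([ 1.093,  0.259,  0.021,  1.334, -0.   ,  1.418]), 'joint_vel': array([ 0.   ,  0.002, -0.   , -0.   ,  0.   ,  0.   ]), 'joint_torque': array([-2.0000e-03, -5.5564e+01,  3.4453e+01,  1.4000e-02, -0.0000e+00,
       -0.0000e+00]), 'tcp_pos': array([0.175, 0.521, 0.245]), 'tool_rot': array([-5.08e-01, -3.10e+00,  2.00e-03]), 'contact_force': array([-0.352, -0.672, -0.111]), 'torque': array([ 0.013, -0.034,  0.011]), 'grasp_force': np.float64(0.0), 'opening': np.float64(0.085)}
top cam at [0.47641869 0.02232918 0.91123289]
weight_500 0.76 [311. 188. 335. 208.] top 0.067 [ 0.567 -0.097] [0.02 0.02] all [ 0.566 -0.097]
weight_500 0.63 [362. 196. 380. 216.] top 0.057 [ 0.554 -0.209] [0.015 0.017] all [ 0.555 -0.214]
weight_200 0.76 [311. 188. 335. 208.] top 0.067 [ 0.567 -0.097] [0.02 0.02] all [ 0.566 -0.097]
weight_200 0.63 [362. 196. 380. 216.] top 0.057 [ 0.554 -0.209] [0.015 0.017] all [ 0.555 -0.214]
weight_100 0.76 [311. 188. 335. 208.] top 0.067 [ 0.567 -0.097] [0.02 0.02] all [ 0.566 -0.097]
weight_100 0.63 [362. 196. 380. 216.] top 0.
[... 2477 characters left out ...]
  0.168] [0.087 0.091] all [0.58  0.168]
pocket_500 0.61 [221. 176. 255. 190.] top 0.024 [0.487 0.241] [0.083 0.087] all [0.487 0.241]
pocket_200 0.72 [260. 179. 291. 190.] top 0.024 [0.58  0.168] [0.087 0.091] all [0.58  0.168]
pocket_200 0.61 [221. 176. 255. 190.] top 0.024 [0.487 0.241] [0.083 0.087] all [0.487 0.241]
pocket_100 0.72 [260. 179. 291. 190.] top 0.024 [0.58  0.168] [0.087 0.091] all [0.58  0.168]
pocket_100 0.61 [221. 176. 255. 190.] top 0.024 [0.487 0.241] [0.083 0.087] all [0.487 0.241]
pocket_50 0.72 [260. 179. 291. 190.] top 0.024 [0.58  0.168] [0.087 0.091] all [0.58  0.168]
pocket_50 0.61 [221. 176. 255. 190.] top 0.024 [0.487 0.241] [0.083 0.087] all [0.487 0.241]
1.1
```

Run:
```python
from h import *
for n in ("top","side"):
    p=env.camera(n)
    for o in ["weight_500","pocket_500"]:
        for r in env.regions_of(p,o):
            m=r["region"]; c=cloud(p,m)
            if len(c)<5: continue
            zt=np.percentile(c[:,2],97); t=c[c[:,2]>zt-.006]
            e=""
            if o[0]=="p":
                fl=c[c[:,2]<.014]; 
                if len(fl)>10: e=("floor",len(fl),np.round((fl.min(0)+fl.max(0))/2,3)[:2],np.round(fl.max(0)-fl.min(0),3)[:2])
            print(n,o,round(r["score"],2),np.round(r["box"]),"top",np.round(zt,3),np.round((t.min(0)+t.max(0))/2,4)[:2],np.round(t.max(0)-t.min(0),3)[:2],e)
    if n=="top":
        # whole-case pocket floors via depth
        r,c=np.nonzero(p["z_map"]>0); W=world(p,np.c_[c,r],p["z_map"][r,c])
        k=(W[:,0]>.43)&(W[:,0]<.65)&(W[:,1]>.1)&(W[:,1]<.33)
        m=np.zeros(p["z_map"].shape,np.uint8); kk=k&(W[:,2]<.013)&(W[:,2]>.004); m[r[kk],c[kk]]=255
        nl,l,st,ce=cv2.connectedComponentsWithStats(m)
        for i in range(1,nl):
            if st[i,4]<40: continue
            q=cloud(p,l==i); print("floor",st[i],np.round((q.min(0)+q.max(0))/2,4),np.round(q.max(0)-q.min(0),3), "diam by area",2*np.sqrt(st[i,4]/np.pi)*np.median(p["z_map"][l==i])/p["intrinsics"][0][0])
a=cv2.imread("pics/top0.png")[150:290,110:450]; b=cv2.imread("pics/side0.png")[150:310,200:400]
cv2.imwrite("pics/a.png",np.vstack([cv2.resize(a,(720,296),interpolation=cv2.INTER_CUBIC),cv2.copyMakeBorder(cv2.resize(b,(375,300),interpolation=cv2.INTER_CUBIC),0,0,0,345,cv2.BORDER_CONSTANT)]))
```

```text
top weight_500 0.68 [360. 249. 374. 266.] top 0.051 [ 0.4415 -0.2009] [0.013 0.014] 
top weight_500 0.61 [365. 196. 383. 214.] top 0.057 [ 0.5543 -0.2095] [0.015 0.017] 
top weight_500 0.59 [312. 190. 333. 209.] top 0.067 [ 0.5676 -0.0971] [0.021 0.02 ] 
top pocket_500 0.86 [179. 206. 222. 247.] top 0.025 [0.4974 0.1577] [0.084 0.089] ('floor', 704, array([0.495, 0.161]), array([0.079, 0.086]))
top pocket_500 0.62 [139. 208. 180. 250.] top 0.025 [0.4876 0.2402] [0.087 0.09 ] ('floor', 408, array([0.488, 0.24 ]), array([0.088, 0.087]))
top pocket_500 0.61 [140. 170. 176. 212.] top 0.025 [0.5703 0.2494] [0.088 0.088] ('floor', 535, array([0.564, 0.242]), array([0.072, 0.071]))
top pocket_500 0.57 [175. 166. 216. 211.] top 0.025 [0.5793 0.1664] [0.088 0.089] ('floor', 292, array([0.569, 0.18 ]), array([0.064, 0.064]))
floor [146 178  25  27 503] [0.5714 0.2519 0.0084] [0.056 0.051 0.009] diam by area 0.0544360498359016
floor [188 179  19  19 277] [0.5807 0.1681 0.0085] [0.04  0.039 0.009] diam by area 0.040504206585066954
floor [185 213  31  29 694] [0.4968 0.1585 0.0085] [0.061 0.064 0
[... 357 characters left out ...]
 top 0.065 [ 0.5664 -0.0975] [0.021 0.022] 
side weight_500 0.51 [343. 262. 355. 282.] top 0.043 [ 0.5514 -0.3002] [0.01 0.01] 
side pocket_500 0.65 [220. 176. 256. 187.] top 0.024 [0.4871 0.2406] [0.082 0.092] ('floor', 42, array([0.489, 0.257]), array([0.041, 0.026]))
side pocket_500 0.53 [232. 188. 268. 199.] top 0.023 [0.4961 0.1577] [0.084 0.082] ('floor', 117, array([0.501, 0.174]), array([0.056, 0.041]))
side pocket_500 0.51 [248. 171. 280. 186.] top 0.024 [0.568  0.2498] [0.084 0.091] ('floor', 55, array([0.576, 0.268]), array([0.045, 0.027]))
side pocket_500 0.51 [259. 180. 290. 190.] top 0.024 [0.5782 0.1663] [0.083 0.086] ('floor', 29, array([0.583, 0.182]), array([0.034, 0.024]))
```

View pics/a.png

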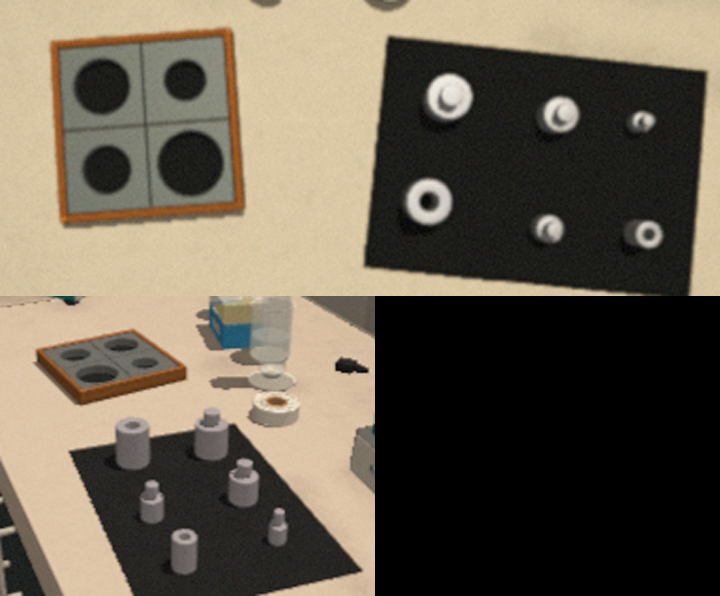

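```bash
cat >> h.py <<'E'
def go(x,y,z):
    s=env.state(); Q=R.from_rotvec(s["tool_rot"]); N=R.from_matrix(np.diag([-1.,1,-1]))
    d=Q.inv().apply(np.array([x,y,z])-s["tcp_pos"])/.04
    a=N.inv().apply(np.array([x,y,z])-s["tcp_pos"])/.04
    print("tcp",np.round(s["tcp_pos"],4),"t",round(s["time"],2),"shift",np.round(d,3),"aligned",np.round(a,3),"turn",np.round(np.degrees((Q.inv()*N).as_rotvec())/6,3),"open",round(float(s["opening"]),4),"grip",s["grasp_force"],"q",np.round(s["qpos"],2))
if __name__=="__main__":
    import sys; go(*map(float,sys.argv[1:4]))
E
python3 - <<'E'
from h import *
print(env.finger_overhang)
for n in("top","side"):
    p=env.camera(n); W=cloud(p,p["z_map"]>0)
    k=(W[:,2]>.07)&(W[:,0]>.2)&(W[:,0]<.9)&(abs(W[:,1])<.6); W=W[k]
    g=np.floor(W[:,:2]*10).astype(int)
    for c in np.unique(g,axis=0):
        m=(g==c).all(1)
        if m.sum()>8: print(n,c/10,m.sum(),round(np.percentile(W[m,2],95),3),end="; ")
    print()
go(.567,-.097,.12)
E
```

```text
0.014
top [0.5 0.4] 480 0.191; top [0.5 0.5] 596 0.146; top [0.6 0.5] 354 0.145; top [ 0.7 -0.6] 1010 0.103; top [ 0.7 -0.5] 1194 0.103; top [ 0.7 -0.4] 1165 0.103; top [ 0.7 -0.3] 1052 0.106; top [0.7 0. ] 1208 0.235; top [0.7 0.1] 228 0.096; top [0.7 0.2] 1154 0.082; top [0.7 0.3] 229 0.082; top [ 0.8 -0.6] 1054 0.103; top [ 0.8 -0.5] 1140 0.102; top [ 0.8 -0.4] 1122 0.102; top [ 0.8 -0.3] 1171 0.106; top [0.8 0.1] 323 0.096; top [0.8 0.2] 785 0.082; top [0.8 0.3] 720 0.095; 
side [0.2 0.4] 97 0.516; side [0.2 0.5] 265 0.514; side [0.4 0.5] 377 0.221; side [0.5 0.4] 335 0.219; side [0.5 0.5] 1179 0.224; side [0.6 0.5] 780 0.224; side [ 0.7 -0.6] 1788 0.101; side [ 0.7 -0.5] 1417 0.101; side [ 0.7 -0.4] 1017 0.102; side [ 0.7 -0.3] 786 0.105; side [0.7 0. ] 926 0.232; side [0.7 0.1] 89 0.095; side [0.7 0.2] 181 0.082; side [0.7 0.3] 35 0.081; side [ 0.8 -0.6] 329 0.101; side [ 0.8 -0.5] 1337 0.1; side [ 0.8 -0.4] 969 0.101; side [ 0.8 -0.3] 726 0.105; side [0.8 0.1] 22 0.096; side [0.8 0.2] 91 0.082; side [0.8 0.3] 107 0.096; 
tcp [0.1755 0.5212 0.2453] t 1.5 shift [-14.208 -11.525   3.132] aligned [ -9.787 -15.456   3.132] turn [-0.    -0.    -3.102] open 0.085 grip 0.0 q [1.09 0.26 0.02 1.33 0.   1.42]
```

```bash
python3 -m jog '[[[0,0,0,0,0,-1],[0,0,0,0,0,-1],[0,0,0,0,0,-1],[0,0,0,0,0,-0.1],[0,0,0,0,0,0]]]' 0.5; python3 h.py .567 -.097 .12
```

```text
time: 2.12
tcp_pos: [0.1755, 0.5213, 0.2453]
tool_rot: [0.003, 3.142, 0.0]
contact_force: [-0.2, -0.1, 0.8]
opening: 0.0428
grasp_force: 0.0
tcp [0.1755 0.5213 0.2453] t 2.12 shift [ -9.82  -15.436   3.132] aligned [ -9.787 -15.457   3.132] turn [ 0.    0.   -0.02] open 0.0428 grip 0.0 q [ 1.09  0.26  0.02  1.33 -0.    1.1 ]
```

```bash
python3 -m jog '[[[-0.5,-1,0,0,0,0],[-0.6,-1,0,0,0,0],[-0.6,-1,0,0,0,0],[-0.6,-1,0,0,0,0],[-0.6,-1,0,0,0,0]]]'; python3 -m jog '[[[-0.7,-1,0,0,0,0],[-0.7,-1,0,0,0,0],[-0.7,-1,0,0,0,0],[-0.7,-1,0,0,0,0],[-0.7,-1,0,0,0,0]]]';  python3 -m jog '[[[-0.7,-1,0,0,0,0],[-0.7,-1,0.5,0,0,0],[-0.7,-1,0.7,0,0,0],[-0.7,-1,0.8,0,0,0],[-0.6,-1,0.8,0,0,0]]]'; python3 h.py .567 -.097 .065
```

```text
time: 2.75
tcp_pos: [0.292, 0.3199, 0.2454]
tool_rot: [0.003, 3.141, 0.0]
contact_force: [1.5, -0.8, 0.1]
opening: 0.0422
grasp_force: 0.0
time: 3.38
tcp_pos: [0.4322, 0.1197, 0.2455]
tool_rot: [0.003, 3.141, 0.0]
contact_force: [1.2, 1.4, -0.2]
opening: 0.0424
grasp_force: 0.0
time: 4.0
tcp_pos: [0.5684, -0.0804, 0.1323]
tool_rot: [0.003, 3.141, -0.0]
contact_force: [0.3, 0.0, 0.3]
opening: 0.0425
grasp_force: 0.0
tcp [ 0.5684 -0.0804  0.1323] t 4.0 shift [ 0.035 -0.415  1.683] aligned [ 0.034 -0.416  1.683] turn [-0.001  0.006 -0.021] open 0.0425 grip 0.0 q [-0.29  0.35 -0.14  1.08  0.   -0.28]
```

```bash
python3 -m jog '[[[0.03,-0.42,0,0,0,0],[0,0,0.7,0,0,0],[0,0,0.7,0,0,0],[0,0,0.3,0,0,0],[0,0,0,0,0,0]]]';  python3 -m jog '[[[0,0,0,0,0,0],[0,0,0,0,0,0],[0,0,0,0,0,0],[0,0,0,0,0,0],[0,0,0,0,0,0]]]' 1;  python3 h.py .4965 .158 .15
python3 - <<'E'
from h import *
p=env.camera("side"); cv2.imwrite("pics/g1.png",cv2.resize(p["frame"][150:270,240:400],(800,600),interpolation=cv2.INTER_CUBIC))
E
```

```text
time: 4.62
tcp_pos: [0.566, -0.0953, 0.0656]
tool_rot: [-0.0, -3.141, -0.0]
contact_force: [-0.2, 1.2, 0.1]
opening: 0.0424
grasp_force: 0.0
time: 5.25
tcp_pos: [0.567, -0.0961, 0.0668]
tool_rot: [0.001, 3.139, -0.002]
contact_force: [0.6, -1.7, 6.4]
opening: 0.019
grasp_force: 58.6
tcp [ 0.567  -0.0961  0.0668] t 5.25 shift [ 1.76   6.349 -2.093] aligned [ 1.763  6.352 -2.081] turn [-0.011  0.024 -0.004] open 0.019 grip 58.637968067487236 q [-0.31  0.41 -0.24  0.93 -0.   -0.31]
```

View pics/g1.png

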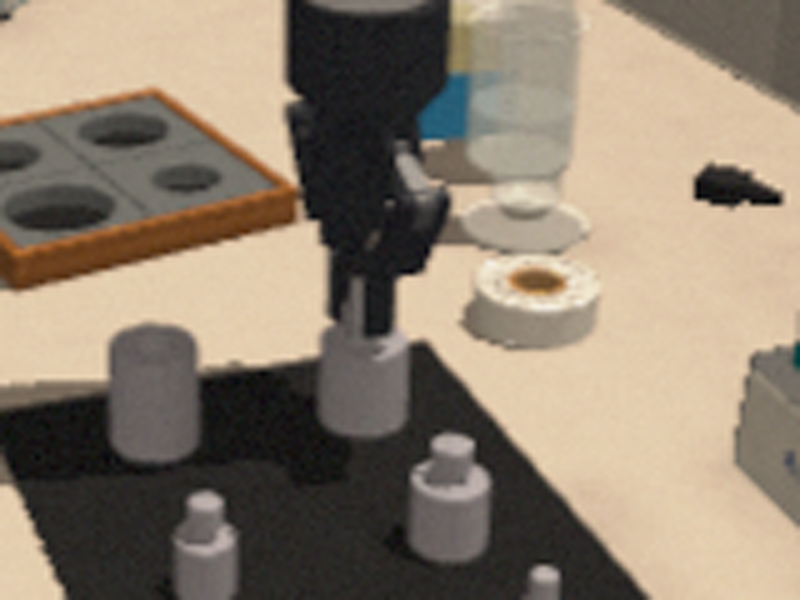

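The 500 g weight sits under the closed fingers, knob between the pads (around 360,310). Now I lift it.

```bash
python3 -m jog '[[[0,0,-0.3,0,0,0],[0,0,-0.7,0,0,0],[0,0,-0.8,0,0,0],[0,0,-0.4,0,0,0],[0,0,0,0,0,0]]]'; python3 h.py .4965 .158 .15
python3 - <<'E'
from h import *
p=env.camera("side"); cv2.imwrite("pics/g2.png",cv2.resize(p["frame"][120:270,200:400],(800,600),interpolation=cv2.INTER_CUBIC))
E
```

```text
time: 5.92
tcp_pos: [0.5666, -0.0956, 0.1547]
tool_rot: [0.0, 3.139, -0.001]
contact_force: [0.3, -0.0, -5.2]
opening: 0.019
grasp_force: 59.2
tcp [ 0.5666 -0.0956  0.1547] t 5.92 shift [1.754 6.34  0.112] aligned [1.753 6.34  0.119] turn [-0.005  0.021 -0.   ] open 0.019 grip 59.22802942150156 q [-0.31  0.34 -0.1   1.13  0.   -0.31]
```

View pics/g2.png

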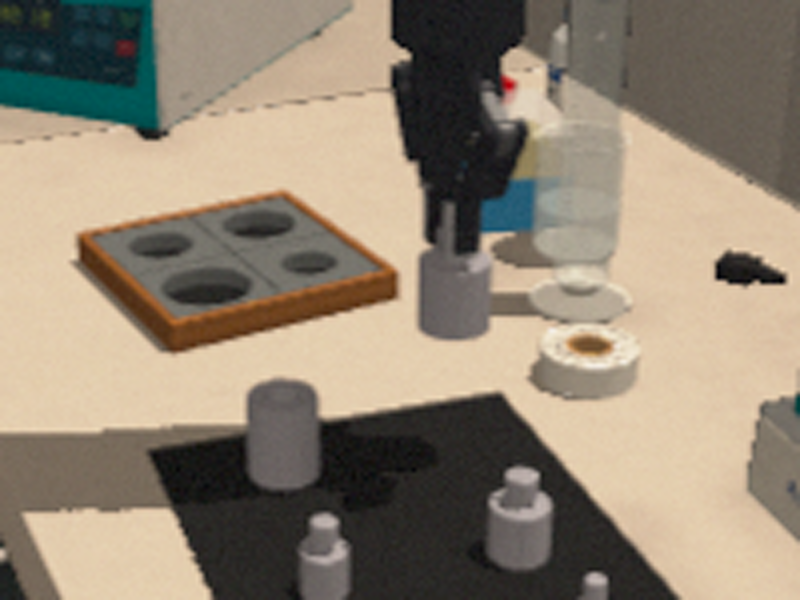

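The weight hangs upright (455,290). I carry it to its pocket.

```bash
python3 -m jog '[[[0.25,0.9,0,0,0,0],[0.25,1,0,0,0,0],[0.25,1,0,0,0,0],[0.25,1,0,0,0,0],[0.25,1,0,0,0,0]]]';python3 -m jog '[[[0.25,0.9,0,0,0,0],[0.25,0.54,0,0,0,0],[0,0,0,0,0,0],[0,0,0.7,0,0,0],[0,0,0.5,0,0,0]]]'; python3 h.py .4965 .158 .0715
```

```text
time: 6.6
tcp_pos: [0.5151, 0.1016, 0.1521]
tool_rot: [-0.001, -3.139, -0.0]
contact_force: [1.1, 0.4, -4.4]
opening: 0.0185
grasp_force: 59.4
time: 7.22
tcp_pos: [0.4958, 0.1574, 0.1037]
tool_rot: [-0.001, -3.14, 0.001]
contact_force: [-0.8, -0.9, -5.0]
opening: 0.0191
grasp_force: 59.5
tcp [0.4958 0.1574 0.1037] t 7.22 shift [-0.018  0.016  0.806] aligned [-0.017  0.016  0.806] turn [-0.004 -0.014 -0.005] open 0.0191 grip 59.489337454215274 q [ 0.15  0.29 -0.31  0.97 -0.    0.15]
```

```bash
python3 -m jog '[[[0,0,0.4,0,0,0],[0,0,0.25,0,0,0],[0,0,0.1,0,0,0],[0,0,0.05,0,0,0],[0,0,0,0,0,0]]]'; python3 h.py .4965 .158 .0705
```

```text
time: 7.85
tcp_pos: [0.4965, 0.158, 0.0736]
tool_rot: [0.0, 3.141, 0.0]
contact_force: [0.4, -0.1, -3.7]
opening: 0.0188
grasp_force: 59.5
tcp [0.4965 0.158  0.0736] t 7.85 shift [-0.     0.001  0.078] aligned [-0.     0.001  0.078] turn [ 0.     0.006 -0.002] open 0.0188 grip 59.50077319794218 q [ 0.15  0.32 -0.35  0.89 -0.    0.15]
```

```bash
python3 -m jog '[[[0,0,0.04,0,0,0],[0,0,0.03,0,0,0],[0,0,0.02,0,0,0],[0,0,0,0,0,0]]]'; python3 h.py .4965 .158 .0705
```

```text
time: 8.35
tcp_pos: [0.4968, 0.1579, 0.0708]
tool_rot: [0.0, 3.14, -0.0]
contact_force: [-2.1, -2.4, 5.7]
opening: 0.0189
grasp_force: 60.7
tcp [0.4968 0.1579 0.0708] t 8.35 shift [0.007 0.003 0.007] aligned [0.007 0.003 0.007] turn [-0.002  0.018 -0.002] open 0.0189 grip 60.6503230961971 q [ 0.15  0.32 -0.36  0.89 -0.    0.15]
```

```bash
python3 -m jog '[[[0,0,0,0,0,0],[0,0,0,0,0,0],[0,0,-0.6,0,0,0],[0,0,-0.7,0,0,0],[0,0,-0.7,0,0,0]]]' 0.5; python3 -m jog '[[[-0.15,-1,0,0,0,0],[-0.15,-1,0,0,0,0],[-0.15,-1,0,0,0,0],[-0.15,-1,0,0,0,0],[-0.15,-1,0,0,0,0]]]';  python3 -m jog '[[[-0.2,-1,0,0,0,0],[-0.2,-1,0,0,0,0],[-0.2,-1,0,0,0,0],[-0.1,-1,0,0,0,0],[0,-0.2,0,0,0,0]]]'; python3 h.py .5545 -.2095 .057;python3 - <<'E'
from h import *
p=env.camera("top")
for o in ["weight_500","pocket_500"]:
  for r in env.regions_of(p,o):
    c=cloud(p,r["region"])
    if len(c)<5: continue
    zt=np.percentile(c[:,2],97); t=c[c[:,2]>zt-.006]; print(o,round(r["score"],2),np.round(zt,3),np.round((t.min(0)+t.max(0))/2,4)[:2],np.round(t.max(0)-t.min(0),3))
cv2.imwrite("pics/t2.png",cv2.resize(p["frame"][140:290,120:440],(800,375),interpolation=cv2.INTER_CUBIC))
E
```

```text
time: 8.98
tcp_pos: [0.4963, 0.158, 0.1505]
tool_rot: [-0.0, -3.142, -0.0]
contact_force: [0.6, -0.1, -0.1]
opening: 0.0427
grasp_force: 0.0
time: 9.6
tcp_pos: [0.5264, -0.0433, 0.1498]
tool_rot: [0.0, 3.141, 0.0]
contact_force: [0.7, -0.4, 0.3]
opening: 0.0426
grasp_force: 0.0
time: 10.22
tcp_pos: [0.5543, -0.2122, 0.1492]
tool_rot: [-0.004, -3.141, 0.0]
contact_force: [-1.0, -0.6, 0.2]
opening: 0.0427
grasp_force: 0.0
tcp [ 0.5543 -0.2122  0.1492] t 10.22 shift [-0.004  0.069  2.306] aligned [-0.004  0.069  2.306] turn [-0.001 -0.001 -0.024] open 0.0427 grip 0.0 q [-0.51  0.37 -0.06  1.14 -0.   -0.5 ]
weight_500 0.91 0.071 [0.4981 0.1566] [0.018 0.022 0.008]
weight_500 0.66 0.057 [ 0.546  -0.1871] [0.01  0.056 0.133]
weight_500 0.58 0.052 [ 0.4415 -0.2008] [0.013 0.015 0.005]
pocket_500 0.91 0.025 [0.5716 0.249 ] [0.09  0.093 0.009]
pocket_500 0.86 0.025 [0.5793 0.1663] [0.088 0.088 0.008]
pocket_500 0.76 0.025 [0.4954 0.1576] [0.089 0.089 0.034]
pocket_500 0.76 0.025 [0.4876 0.2402] [0.087 0.086 0.008]
pocket_500 0.71 0.052 [ 0.4415 -0.2008] [0.013 0.015 0.005]
```

View pics/t2.png

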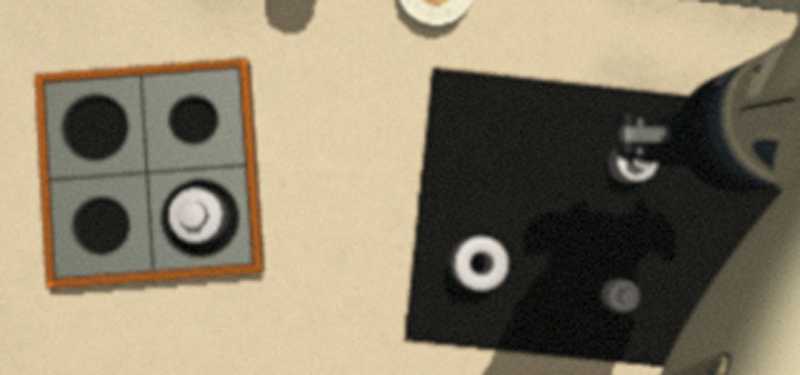

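The 500 sits centred in the largest pocket (200,215). On to the 200.

```bash
python3 -m jog '[[[0,0.05,0.7,0,0,0],[0,0,0.7,0,0,0],[0,0,0.6,0,0,0],[0,0,0.32,0,0,0],[0,0,0,0,0,0]]]';  python3 -m jog '[[[0,0,0,0,0,0],[0,0,0,0,0,0],[0,0,0,0,0,0],[0,0,0,0,0,0]]]' 1; python3 -m jog '[[[0,0,-0.4,0,0,0],[0,0,-0.7,0,0,0],[0,0,-0.8,0,0,0],[0,0,-0.4,0,0,0],[0,0,0,0,0,0]]]'; python3 h.py .571 .2505 .15
```

```text
time: 11.0
tcp_pos: [0.5539, -0.207, 0.0565]
tool_rot: [0.001, -3.141, -0.001]
contact_force: [-0.4, -0.4, -0.3]
opening: 0.0427
grasp_force: 0.0
time: 11.5
tcp_pos: [0.5548, -0.2085, 0.058]
tool_rot: [0.001, 3.14, -0.002]
contact_force: [0.2, -0.4, 6.7]
opening: 0.015
grasp_force: 58.7
time: 12.12
tcp_pos: [0.5546, -0.2082, 0.1499]
tool_rot: [0.0, 3.14, -0.001]
contact_force: [-0.6, -0.6, -1.7]
opening: 0.0145
grasp_force: 58.8
tcp [ 0.5546 -0.2082  0.1499] t 12.12 shift [-4.0900e-01  1.1467e+01 -1.1000e-02] aligned [-4.1100e-01  1.1467e+01 -1.0000e-03] turn [-0.008  0.017 -0.001] open 0.0145 grip 58.79285522270948 q [-0.5   0.37 -0.06  1.14  0.   -0.5 ]
```

```bash
python3 -m jog '[[[0,0.9,0,0,0,0],[0,1,0,0,0,0],[0,1,0,0,0,0],[0,1,0,0,0,0],[0,1,0,0,0,0]]]';python3 -m jog '[[[-0.1,1,0,0,0,0],[-0.1,1,0,0,0,0],[-0.1,1,0,0,0,0],[-0.1,1,0,0,0,0],[0,1,0,0,0,0]]]';python3 -m jog '[[[0,0.9,0,0,0,0],[0,0.67,0,0,0,0],[0,0,0.7,0,0,0],[0,0,0.7,0,0,0],[0,0,0.3,0,0,0]]]'; python3 h.py .571 .2505 .0635
```

```text
time: 12.75
tcp_pos: [0.5535, -0.0107, 0.1474]
tool_rot: [-0.001, -3.139, -0.001]
contact_force: [1.1, 0.0, -2.6]
opening: 0.0148
grasp_force: 58.9
time: 13.38
tcp_pos: [0.5697, 0.1892, 0.1472]
tool_rot: [-0.0, -3.139, 0.001]
contact_force: [1.4, -0.2, -2.1]
opening: 0.015
grasp_force: 58.9
time: 14.0
tcp_pos: [0.5688, 0.2505, 0.078]
tool_rot: [-0.0, -3.137, 0.002]
contact_force: [0.1, -0.2, -1.3]
opening: 0.0151
grasp_force: 58.9
tcp [0.5688 0.2505 0.078 ] t 14.0 shift [-0.056  0.001  0.362] aligned [-0.055  0.001  0.362] turn [-0.011 -0.041 -0.   ] open 0.0151 grip 58.85460364166647 q [ 0.28  0.47 -0.09  1.01  0.    0.28]
```

```bash
python3 -m jog '[[[-0.03,0,0.25,0,0,0],[0,0,0.1,0,0,0],[0,0,0.03,0,0,0],[0,0,0.03,0,0,0],[0,0,0,0,0,0]]]'; python3 h.py .571 .2505 .062
```

```text
time: 14.62
tcp_pos: [0.5716, 0.2508, 0.0648]
tool_rot: [0.0, 3.141, 0.0]
contact_force: [0.0, -0.7, -1.6]
opening: 0.0147
grasp_force: 58.9
tcp [0.5716 0.2508 0.0648] t 14.62 shift [ 0.015 -0.007  0.071] aligned [ 0.015 -0.007  0.071] turn [ 0.002  0.005 -0.002] open 0.0147 grip 58.86061223340221 q [ 0.28  0.48 -0.11  0.98  0.    0.28]
```

```bash
python3 -m jog '[[[0,0,0.04,0,0,0],[0,0,0.04,0,0,0],[0,0,0.02,0,0,0],[0,0,0,0,0,0]]]'; python3 -m jog '[[[0,0,0,0,0,0],[0,0,0,0,0,0],[0,0,-0.6,0,0,0],[0,0,-0.8,0,0,0],[0,0,-0.8,0,0,0]]]' 0.5; python3 -m jog '[[[0.3,-1,0,0,0,0],[0.3,-1,0,0,0,0],[0.3,-1,0,0,0,0],[0.3,-1,0,0,0,0],[0.3,-1,0,0,0,0]]]';  python3 -m jog '[[[0.3,-1,0,0,0,0],[0.3,-1,0,0,0,0],[0.3,-1,0,0,0,0],[0.3,-1,0,0,0,0],[0.3,-1,0,0,0,0]]]';  python3 -m jog '[[[0.26,-1,0,0,0,0],[0,-0.3,0,0,0,0],[0,0,0,0,0,0]]]'; python3 h.py .4412 -.201 .0505
```

```text
time: 15.12
tcp_pos: [0.5722, 0.2507, 0.062]
tool_rot: [0.0, 3.139, 0.0]
contact_force: [-2.5, -2.3, 9.6]
opening: 0.0151
grasp_force: 60.1
time: 15.75
tcp_pos: [0.5713, 0.2508, 0.1491]
tool_rot: [-0.0, -3.141, 0.0]
contact_force: [-0.2, 0.8, -0.1]
opening: 0.043
grasp_force: 0.0
time: 16.38
tcp_pos: [0.5109, 0.0496, 0.1484]
tool_rot: [-0.0, 3.141, -0.0]
contact_force: [-0.2, -0.0, 0.7]
opening: 0.0425
grasp_force: 0.0
time: 17.0
tcp_pos: [0.4509, -0.1504, 0.1485]
tool_rot: [0.0, 3.141, -0.0]
contact_force: [0.9, 0.6, -0.5]
opening: 0.0427
grasp_force: 0.0
time: 17.38
tcp_pos: [0.4411, -0.2015, 0.1483]
tool_rot: [-0.002, -3.142, -0.001]
contact_force: [0.6, -0.0, 0.2]
opening: 0.0426
grasp_force: 0.0
tcp [ 0.4411 -0.2015  0.1483] t 17.38 shift [-0.004  0.011  2.445] aligned [-0.004  0.012  2.445] turn [ 0.003 -0.001 -0.014] open 0.0426 grip 0.0 q [-0.6   0.2  -0.31  1.06  0.   -0.6 ]
```

```bash
python3 -m jog '[[[0,0,0.7,0,0,0],[0,0,0.7,0,0,0],[0,0,0.7,0,0,0],[0,0,0.34,0,0,0],[0,0,0,0,0,0]]]';  python3 -m jog '[[[0,0,0,0,0,0],[0,0,0,0,0,0],[0,0,0,0,0,0],[0,0,0,0,0,0],[0,0,0,0,0,0]]]' 1; python3 -m jog '[[[0,0,-0.4,0,0,0],[0,0,-0.7,0,0,0],[0,0,-0.8,0,0,0],[0,0,-0.6,0,0,0],[0,0,0,0,0,0]]]'; python3 h.py .488 .2415 .15
```

```text
time: 18.0
tcp_pos: [0.4409, -0.2003, 0.0505]
tool_rot: [0.001, -3.14, -0.002]
contact_force: [0.4, -0.9, 0.2]
opening: 0.0427
grasp_force: 0.0
time: 18.62
tcp_pos: [0.4416, -0.2017, 0.0519]
tool_rot: [0.001, 3.14, -0.002]
contact_force: [-0.3, -0.4, 5.9]
opening: 0.0118
grasp_force: 58.7
time: 19.25
tcp_pos: [0.4417, -0.2017, 0.1524]
tool_rot: [0.0, 3.139, -0.003]
contact_force: [0.4, 0.5, -2.3]
opening: 0.0122
grasp_force: 58.8
tcp [ 0.4417 -0.2017  0.1524] t 19.25 shift [-1.155 11.08   0.043] aligned [-1.159 11.08   0.061] turn [-0.018  0.027 -0.003] open 0.0122 grip 58.82747679250315 q [-0.6   0.2  -0.31  1.06  0.   -0.6 ]
```

```bash
python3 -m jog '[[[-0.1,0.9,0,0,0,0],[-0.1,1,0,0,0,0],[-0.1,1,0,0,0,0],[-0.1,1,0,0,0,0],[-0.1,1,0,0,0,0]]]';python3 -m jog '[[[-0.1,1,0,0,0,0],[-0.1,1,0,0,0,0],[-0.1,1,0,0,0,0],[-0.1,1,0,0,0,0],[-0.1,1,0,0,0,0]]]';python3 -m jog '[[[-0.16,1,0,0,0,0],[0,0.18,0,0,0,0],[0,0,0.7,0,0,0],[0,0,0.7,0,0,0],[0,0,0.5,0,0,0]]]'; python3 h.py .488 .2415 .0575
```

```text
time: 19.88
tcp_pos: [0.4605, -0.0039, 0.1497]
tool_rot: [-0.001, -3.14, -0.0]
contact_force: [1.0, -0.1, -1.3]
opening: 0.0116
grasp_force: 58.9
time: 20.5
tcp_pos: [0.4805, 0.196, 0.1496]
tool_rot: [-0.0, -3.14, 0.001]
contact_force: [1.2, 0.5, -0.9]
opening: 0.0116
grasp_force: 58.9
time: 21.12
tcp_pos: [0.4864, 0.2409, 0.0728]
tool_rot: [-0.001, -3.139, 0.002]
contact_force: [0.3, -0.4, -1.0]
opening: 0.0116
grasp_force: 58.9
tcp [0.4864 0.2409 0.0728] t 21.12 shift [-0.04   0.014  0.383] aligned [-0.039  0.014  0.384] turn [-0.009 -0.022 -0.006] open 0.0116 grip 58.91428809380159 q [ 0.31  0.36 -0.3   0.92 -0.    0.31]
```

```bash
python3 -m jog '[[[0,0,0.25,0,0,0],[0,0,0.1,0,0,0],[0,0,0.05,0,0,0],[0,0,0.02,0,0,0],[0,0,0,0,0,0]]]'; python3 h.py .488 .2415 .056
```

```text
time: 21.75
tcp_pos: [0.4876, 0.2421, 0.0585]
tool_rot: [0.0, 3.141, 0.0]
contact_force: [-1.0, 0.6, -0.7]
opening: 0.0118
grasp_force: 58.9
tcp [0.4876 0.2421 0.0585] t 21.75 shift [-0.009 -0.014  0.062] aligned [-0.009 -0.014  0.062] turn [ 0.002  0.006 -0.001] open 0.0118 grip 58.915125355124474 q [ 0.31  0.37 -0.32  0.88 -0.    0.31]
```

```bash
python3 -m jog '[[[0,0,0.04,0,0,0],[0,0,0.03,0,0,0],[0,0,0.02,0,0,0],[0,0,0,0,0,0]]]'; python3 -m jog '[[[0,0,0,0,0,0],[0,0,0,0,0,0],[0,0,-0.6,0,0,0],[0,0,-0.8,0,0,0],[0,0,-0.9,0,0,0]]]' 0.5; python3 -m jog '[[[-0.1,-1,0,0,0,0],[-0.1,-1,0,0,0,0],[-0.1,-1,0,0,0,0],[-0.1,-1,0,0,0,0],[-0.1,-1,0,0,0,0]]]';  python3 -m jog '[[[-0.1,-1,0,0,0,0],[-0.1,-1,0,0,0,0],[-0.1,-1,0,0,0,0],[-0.1,-1,0,0,0,0],[-0.1,-1,0,0,0,0]]]';  python3 -m jog '[[[-0.2,-1,0,0,0,0],[-0.2,-1,0,0,0,0],[-0.2,-1,0,0,0,0],[0,-0.5,0,0,0,0],[0,0,0,0,0,0]]]'; python3 h.py .551 -.300 .044;python3 - <<'E'
from h import *
for n in("top","side"):
  p=env.camera(n)
  for r in env.regions_of(p,"weight_500"):
    c=cloud(p,r["region"])
    if len(c)<5: continue
    zt=np.percentile(c[:,2],97); t=c[c[:,2]>zt-.006]; print(n,round(r["score"],2),np.round(zt,3),np.round((t.min(0)+t.max(0))/2,4)[:2],np.round(t.max(0)-t.min(0),3))
cv2.imwrite("pics/s3.png",cv2.resize(p["frame"][150:300,210:410],(800,600),interpolation=cv2.INTER_CUBIC))
E
```

```text
time: 22.25
tcp_pos: [0.4881, 0.242, 0.0559]
tool_rot: [0.0, 3.139, 0.0]
contact_force: [-2.0, -1.8, 12.1]
opening: 0.0117
grasp_force: 60.4
time: 22.88
tcp_pos: [0.4871, 0.2419, 0.1469]
tool_rot: [-0.0, -3.14, 0.001]
contact_force: [0.4, 0.2, 0.2]
opening: 0.0426
grasp_force: 0.0
time: 23.5
tcp_pos: [0.5074, 0.0407, 0.1463]
tool_rot: [-0.0, -3.141, -0.0]
contact_force: [0.5, 0.5, -0.4]
opening: 0.0428
grasp_force: 0.0
time: 24.12
tcp_pos: [0.5274, -0.1593, 0.1463]
tool_rot: [-0.0, -3.141, -0.0]
contact_force: [1.1, -0.1, -0.8]
opening: 0.0429
grasp_force: 0.0
time: 24.75
tcp_pos: [0.5509, -0.2988, 0.1458]
tool_rot: [-0.003, -3.141, -0.001]
contact_force: [0.6, 0.7, 0.5]
opening: 0.0425
grasp_force: 0.0
tcp [ 0.5509 -0.2988  0.1458] t 24.75 shift [-0.004 -0.032  2.546] aligned [-2.000e-03 -3.000e-02  2.546e+00] turn [ 0.007 -0.008 -0.017] open 0.0425 grip 0.0 q [-0.63  0.43  0.02  1.17  0.   -0.63]
top 0.88 0.071 [0.4981 0.1575] [0.018 0.021 0.007]
top 0.65 0.044 [ 0.5504 -0.2945] [0.009 0.003 0.006]
top 0.56 0.061 [0.5714 0.2485] [0.018 0.016 0.007]
top 0.53 0.055 [0.4879 0.2413] [0.014 0.013 0.006]
side 0.75 0.069 [0.4962 0.1532] [0.018 0.023 0.008]
side 0.72 0.044 [ 0.5525 -0.2995] [0.012 0.011 0.007]
side 0.44 0.059 [0.5713 0.2477] [0.016 0.021 0.007]
side 0.41 0.054 [0.485  0.2384] [0.009 0.01  0.007]
```

View pics/s3.png

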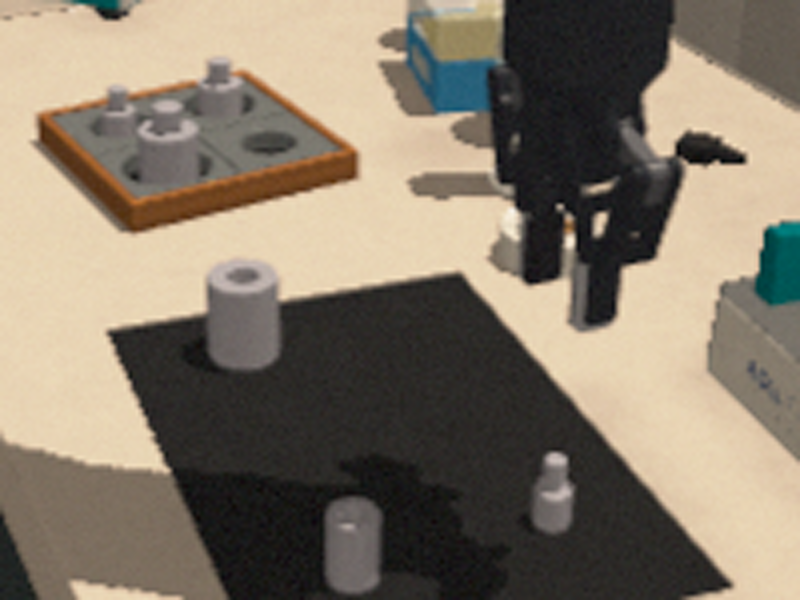

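Three weights stand upright in their pockets; the 50 remains at (552,495) and both bushings are untouched. I pick the 50.

```bash
python3 -m jog '[[[0,-0.03,0.8,0,0,0],[0,0,0.7,0,0,0],[0,0,0.7,0,0,0],[0,0,0.33,0,0,0],[0,0,0,0,0,0]]]';  python3 -m jog '[[[0,0,0,0,0,0],[0,0,0,0,0,0],[0,0,0,0,0,0],[0,0,0,0,0,0],[0,0,0,0,0,0]]]' 1; python3 -m jog '[[[0,0,-0.4,0,0,0],[0,0,-0.7,0,0,0],[0,0,-0.8,0,0,0],[0,0,-0.8,0,0,0],[0,0,0,0,0,0]]]'; python3 h.py .580 .167 .15
```

```text
time: 25.58
tcp_pos: [0.5512, -0.2985, 0.045]
tool_rot: [0.001, -3.141, -0.001]
contact_force: [0.2, 0.8, -0.1]
opening: 0.0433
grasp_force: 0.0
time: 26.2
tcp_pos: [0.5519, -0.2996, 0.0465]
tool_rot: [0.0, 3.14, -0.002]
contact_force: [0.1, 1.1, 6.6]
opening: 0.0089
grasp_force: 58.8
time: 26.82
tcp_pos: [0.5523, -0.2999, 0.1569]
tool_rot: [0.0, 3.137, -0.005]
contact_force: [-0.3, -0.4, 0.0]
opening: 0.0086
grasp_force: 58.7
tcp [ 0.5523 -0.2999  0.1569] t 26.82 shift [-0.689 11.674  0.138] aligned [-0.692 11.673  0.173] turn [-0.031  0.041 -0.001] open 0.0086 grip 58.71766011463478 q [-0.63  0.42  0.04  1.18 -0.   -0.63]
```

```bash
python3 -m jog '[[[0,0.9,0,0,0,0],[0,1,0,0,0,0],[0,1,0,0,0,0],[0,1,0,0,0,0],[0,1,0,0,0,0]]]';python3 -m jog '[[[-0.1,1,0,0,0,0],[-0.1,1,0,0,0,0],[-0.1,1,0,0,0,0],[-0.1,1,0,0,0,0],[-0.1,1,0,0,0,0]]]';python3 -m jog '[[[-0.16,1,0,0,0,0],[0,0.77,0,0,0,0],[0,0,0.8,0,0,0],[0,0,0.8,0,0,0],[0,0,0.6,0,0,0]]]'; python3 h.py .580 .167 .0525
```

```text
time: 27.45
tcp_pos: [0.5509, -0.1019, 0.1529]
tool_rot: [-0.001, -3.141, -0.0]
contact_force: [-0.1, 0.1, -0.7]
opening: 0.0086
grasp_force: 58.7
time: 28.08
tcp_pos: [0.571, 0.098, 0.1529]
tool_rot: [-0.0, -3.141, 0.0]
contact_force: [-0.1, -0.1, -0.5]
opening: 0.0086
grasp_force: 58.7
time: 28.7
tcp_pos: [0.5769, 0.1676, 0.0635]
tool_rot: [0.0, -3.14, 0.001]
contact_force: [-0.2, 0.2, -0.3]
opening: 0.0087
grasp_force: 58.8
tcp [0.5769 0.1676 0.0635] t 28.7 shift [-0.078 -0.014  0.274] aligned [-0.078 -0.014  0.274] turn [-0.004 -0.02   0.001] open 0.0087 grip 58.755196896381676 q [ 0.14  0.45 -0.17  0.95 -0.    0.14]
```

```bash
python3 -m jog '[[[-0.05,0,0.15,0,0,0],[0,0,0.1,0,0,0],[0,0,0.05,0,0,0],[0,0,0,0,0,0]]]'; python3 h.py .580 .167 .0505
```

```text
time: 29.2
tcp_pos: [0.5802, 0.1676, 0.0539]
tool_rot: [0.0, 3.141, 0.0]
contact_force: [0.3, -0.1, -0.8]
opening: 0.0086
grasp_force: 58.8
tcp [0.5802 0.1676 0.0539] t 29.2 shift [ 0.004 -0.015  0.085] aligned [ 0.004 -0.015  0.085] turn [ 0.001  0.009 -0.002] open 0.0086 grip 58.756350385956466 q [ 0.14  0.46 -0.18  0.93  0.    0.14]
```

```bash
python3 -m jog '[[[0,0,0.04,0,0,0],[0,0,0.03,0,0,0],[0,0,0.02,0,0,0],[0,0,0,0,0,0]]]'; python3 -m jog '[[[0,0,0,0,0,0],[0,0,0,0,0,0],[0,0,-0.6,0,0,0],[0,0,-0.8,0,0,0],[0,0,-0.9,0,0,0]]]' 0.5;  python3 -m jog '[[[0,0,-1,0,0,0],[0.5,-1,-0.5,0,0,0],[0.5,-1,0,0,0,0],[0.5,-1,0,0,0,0],[0,-1,0,0,0,0]]]'
python3 - <<'E'
from h import *
for n in("top","side"):
  p=env.camera(n)
  for o in["weight_500","bushing_large","bushing_small"]:
   for r in env.regions_of(p,o):
    c=cloud(p,r["region"])
    if len(c)<5: continue
    zt=np.percentile(c[:,2],97); t=c[c[:,2]>zt-.006]; print(n,o,round(r["score"],2),np.round(zt,3),np.round((t.min(0)+t.max(0))/2,4)[:2],np.round(t.max(0)-t.min(0),3))
  cv2.imwrite(f"pics/{n}9.png",cv2.resize(p["frame"][140:290,120:440] if n=="top" else p["frame"][150:300,210:410],(800,375) if n=="top" else (800,600),interpolation=cv2.INTER_CUBIC))
E
```

```text
time: 29.7
tcp_pos: [0.5803, 0.1677, 0.0505]
tool_rot: [0.0, 3.14, 0.001]
contact_force: [-0.6, -0.1, 5.6]
opening: 0.0085
grasp_force: 59.4
time: 30.32
tcp_pos: [0.5795, 0.1675, 0.1421]
tool_rot: [-0.0, -3.14, 0.0]
contact_force: [0.9, -0.2, -0.4]
opening: 0.0422
grasp_force: 0.0
time: 30.95
tcp_pos: [0.5185, 0.0067, 0.202]
tool_rot: [-0.0, 3.142, -0.0]
contact_force: [0.8, 0.0, 0.5]
opening: 0.0425
grasp_force: 0.0
top weight_500 0.64 0.048 [0.5793 0.1677] [0.011 0.01  0.006]
top weight_500 0.63 0.061 [0.5721 0.2484] [0.017 0.016 0.007]
top weight_500 0.59 0.055 [0.4879 0.2413] [0.014 0.013 0.005]
top weight_500 0.51 0.071 [0.4981 0.1575] [0.018 0.02  0.006]
top bushing_small 0.69 0.046 [ 0.4381 -0.2975] [0.023 0.024 0.006]
top bushing_small 0.67 0.025 [0.5606 0.1333] [0.125 0.154 0.62 ]
side weight_500 0.81 0.069 [0.4956 0.1535] [0.02  0.022 0.008]
side bushing_large 0.77 0.058 [ 0.4627 -0.0797] [0.041 0.042 0.008]
side bushing_large 0.73 0.025 [0.5765 0.2292] [0.075 0.122 0.028]
side bushing_large 0.53 0.05 [0.4845 0.2363] [0.008 0.006 0.006]
side bushing_small 0.85 0.044 [ 0.4386 -0.3008] [0.025 0.027 0.008]
```

View pics/side9.png

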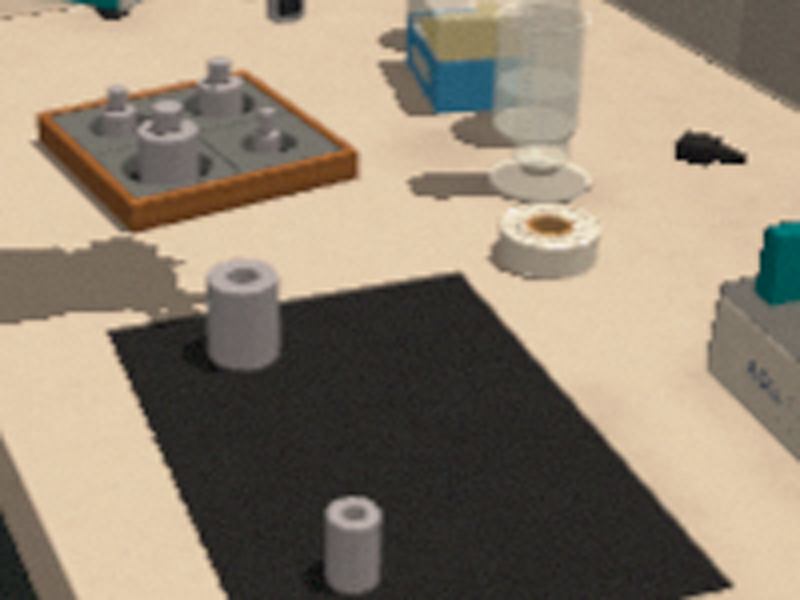

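View pics/top9.png

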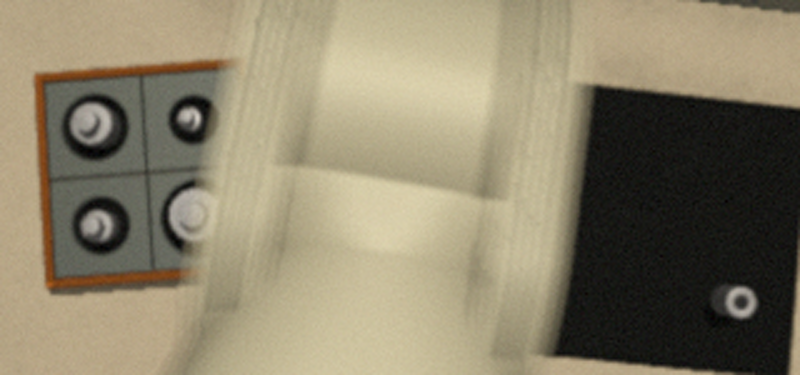

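All four weights stand centred in their pockets, in the top view at (92,125), (190,118), (100,225) and (195,213). In the side view both bushings are upright where they started, at (243,315) and (353,545).

```bash
python3 -m jog '[[[0,0,0,0,0,0],[0,0,0,0,0,0]]]' >/dev/null; python3 -c "
from rig import env; print(env.job_done())"
```

```text
the job is handed in; nothing more can be done
None
```

The job is handed in at about 31 s of the 102 s allowed: all four weights stand upright in their own pockets, within about 3 mm of centre in the final pictures, and both bushings were left standing where they were; the interface gave no verdict.

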